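Tong the bare casing onto the spraying stand

ROBOT

A 7-joint arm with a two-finger parallel gripper is mounted at the origin on the work surface. World frame = base frame: x ahead of the robot, y to its left, z up, the work surface at z = 0. Lengths are in m, angles in rad, forces in N, time in s.
With the tool pointing down it reaches from about 0.425 to 0.925 m from the base axis. Payload 6.8 kg.
Tool frame: the origin (TCP) lies midway between the tips of the shut fingers; the grasp point (between the pads) lies robot.pinch_z behind it (robot.pinch_z is the distance from the TCP to the grasp point, in m); x points along the fingers, z is the direction in which the jaws open and shut, and the axes are right-handed (so a half turn about x gives the same grasp; the last joint's range is limited). The gripper opens to 88 mm and grips with 3 to 60 N. Pads are 20 mm wide; open, the fingers measure 115 mm over their backs; the gripper's body (75 mm by 178 mm) begins 61 mm behind the grasp point.
Start: joints at [1.016, 0.477, 0.022, 1.555, -0.011, 1.109, -0.083], TCP at [0.292, -0.609, 0.188] pointing down, gripper open.
Joint ranges: [-2.96, 2.96], [-0.34, 2.1], [-1.41, 1.46], [0.24, 2.44], [-1.37, 4.51], [0.17, 1.92], [-2.96, 2.96]. Speed limits (rad/s): [2.39, 2.39, 3.14, 3.14, 3.14, 3.14, 3.14].

INTERFACE

Orientations are given as a unit quaternion [x, y, z, w].
In Python, from bench import robot gives the robot as it stands.
- The arm moves only by the shell command python3 -m jog 'ROWS' [FORCE]. ROWS is text: rows parted by semicolons, each of 7 numbers parted by spaces: the opening, from -1 (shut) to 1 (fully open), then the shift along the world's x, y, z in cm, then the turn, a rotation vector about the world's x, y, z in rad. A call has 1 to 5 rows; each row shifts and turns the pose as measured when the row begins; what a row does not reach is not made up. A row lasts 1/8 s, in which the tool goes at most 62.5 mm and 10.7 degrees, less where a joint would pass 70% of its speed; a pose out of reach is approached as far as the arm can. A call with a gripper value outside its range is refused whole. The fingers move at their own pace and stop on an object; FORCE is the grip in N (left out, the last holds). Time passes only in rows, so rows that do not move let the fingers close. It gives the time, the measured TCP pose, the force and the opening at its end, in the units of the state.
- robot.get_state(): the state, without advancing time (a new reading comes with each control period).
- robot.capture(name): name is "side" or "top" or "wrist"; returns the picture (400x640x3 uint8, red, green, blue); there is no depth.
- robot.camera_params(name): a dict with "camera_matrix" (3x3 intrinsics, pixels), "T" (4x4, takes a point from camera to world coordinates); the wrist camera has in their place "T_tool_cam" (4x4, takes a point from camera to tool coordinates, whose origin is the TCP and whose axes are the tool frame's). Camera axes: x right, y up, looking along -z (the intrinsics and any distortion apply to the point x, -y, -z); pixel columns grow to the right and rows downward; lengths in m; the calibration is good to about 2 mm. The wrist camera is an equidistant fisheye: a pixel r from the principal point sees the ray r / f radians off the axis. A picture is of the moment at which its call begins: read the wrist's pose just before it. camera_params takes no time and is no camera call.
- robot.job_done(): hands the job in, once; it reports no verdict.
The state is a dict: "clock": time; "q": joint angles; "dq": joint speeds; "joint_torque": joint torques, N m; "position": TCP position; "tcp_rot": TCP orientation; "wrist_force": force on the tool from outside, world axes, zero at the start; "ft_torque": the same for the moment, N m; "grip_width": finger opening in m.
Only numpy, scipy, OpenCV 4.12 (cv2) and the standard library are available. Lean on these libraries where they do the work, as an engineer would, in place of code of your own. Each camera call takes 0.05 s, during which the arm holds its last target. There are 200 camera calls.

TASK

Without touching the bare cream engine casing with anything but the sprung tongs, lift it out of the steel tray and set it down gently, upright, in the middle of the round white spraying stand. Then lay the tongs flat on the green cutting mat and let go. Leave the other things on the bench where they are.

Things in the scene. Friction and masses are not known exactly. Their poses are not given: they have to be found in the camera images.
- tongs: Sprung tongs, 196 mm long, 24 mm high, 80 g, lying in the wooden rack. Origin: underside, midway between the two orange squeeze pads; x points to the tips, z up when lying flat as they start. Two steel arms, hinged to the back block at x -60, y +-10, sprung open. Squeeze pads: 26 mm long (x -13 to 13), z 0 to 24, 60 mm apart over their outer faces at rest. Centre of mass about x -10.
- tongs_back (a point): Centre of the underside of the tongs' rigid orange back block, 85 mm behind the tongs' origin. Block 52 mm long, 26 mm wide (y), 24 mm high. Gripping it does not close the tongs. In the rack only this block is free to be gripped: lift straight up by it until clear of the walls, lay the tongs down (the mat is clear), and take them again by the squeeze pads.
- tongs_tips (a point): Midway between the black tip pads at their underside, 75 mm ahead of the tongs' origin. Tip pads 22 mm long, 24 mm high, 54 mm apart inside at rest. They move 2.25 times as far as the squeeze pads: squeeze pads 54 mm over all leaves about 40 mm between the tips (firm enough to carry the empty tongs), 47 mm leaves 24 mm. Springs push back 5 N at rest, 10 N at 47 mm; squeeze with 20 to 30 N to grip.
- jaw_left (a joint): Angle of the tongs' left arm: 0 at rest (open), growing as squeezed, about 0.11 rad with the tips 24 mm apart, 0.17 at the stop. The right arm always moves equally.
- rack: Fixed wooden rack for the tongs, origin on the bench under the tongs' origin, x towards the tips. Floor 6 mm thick; open above and at the -x end, where it begins at x -45 mm (only a 20 mm wide, 6 mm high tongue under the back block reaches x -80); walls 45 mm high, inner faces at y +-35 and x 92 mm. No room in it for fingers beside the squeeze pads. The back block sticks out of it.
- mat: Fixed green cutting mat with a pale grid, 240 mm (x) by 200 mm (y), 2 mm thick; origin at the centre of its underside (on the bench). Empty at the start.
- casing: Bare cream-coloured model engine casing, 60 mm long (x), 60 wide (y), 94 high, 60 to 130 g, standing in the tray. Origin: centre of its underside, z up; its dialled front with a 26 mm brass shaft, 31 mm up, faces -x. A drum up to z 61, above it a narrow neck: flat sides 24 mm apart in y, x -28 to 28, z 61 to 82, top rounded. The tongs grip the neck, a tip on each flat side. Nothing else may touch it.
- tray_floor (a point): Centre of the inner floor of the fixed steel tray (4 mm above the bench). Tray 150 mm (x) by 130 mm (y), wall 14 mm high. The casing stands on this floor.
- stand_top (a point): Centre of the top of the fixed white round spraying stand (140 mm across, flat, 30 mm high, thin orange ring and centre dot on it). Tray and stand may be in either of two places.
- green_casing: Bystander: a painted dark green casing of the same shape, origin at the centre of its underside.
- paint_jar: Bystander: paint jar with green lid, 48 mm across, 60 mm high, origin under its centre.
- blue_jar: Bystander: paint jar with blue lid, same size.
- glue: Bystander: glue bottle, 40 mm across, 110 mm high, origin under its centre.
- coins: Bystander: small stack of coins, 27 mm across, 14 mm high.
- dial_blank: Bystander: flat white dial disc, 60 mm across, 4 mm thick.
- screwdriver: Bystander: screwdriver lying on the bench, 160 mm long along its x.

How it is judged:
On the way:
1. the casing hangs in the tongs, clear of tray and stand (height (world z) of casing above 0.04 m and contact force between tongs and casing above 0.5 N and angle between casing's own z axis and vertical below 0.35 rad), for 0.3 s.
At the end, for the whole second after the job is handed in: Casing upright (0.08 rad) and still on the stand top (4 mm in height), within 20 mm of its centre; tongs flat (0.1 rad) and still, at most 7 mm above the bench, the point between their squeeze pads over the mat, not touching the casing (horizontal distance between casing and stand_top below 0.02 m and z of casing in the frame of stand_top between -0.004 and 0.004 m and angle between casing's own z axis and vertical below 0.08 rad and linear speed of each of casing, tongs below 0.02 m/s and x of tongs in the frame of mat between -0.12 and 0.12 m and y of tongs in the frame of mat between -0.1 and 0.1 m and height (world z) of tongs below 0.007 m and angle between tongs's own z axis and vertical below 0.1 rad and contact force between tongs and casing below 0.05 N).
It fails at once if the robot's fingers or arm touch the bare casing (contact force between any of the fingers, the arm and casing above 0.3 N).
It fails at once if the casing is tipped over (more than 0.5 rad) (angle between casing's own z axis and vertical above 0.5 rad).
It fails at once if the casing is let fall (moves faster than 0.35 m/s out of the grip of the tongs, a drop of over about 6 mm) (linear speed of casing above 0.35 m/s and contact force between tongs and casing below 0.3 N).
It fails at once if the casing is banged down (more than 30 N between it and anything but the tongs: stand, tray or bench) (contact force between casing and stand above 30 N or contact force between casing and tray above 30 N or contact force between casing and table above 30 N).
It fails at once if a bystander is moved more than 20 mm (distance of any of green_casing, paint_jar, blue_jar, glue, coins, dial_blank, screwdriver from where it was at the start of the episode above 0.02 m).
It also fails if it takes over 72 s, if anything falls off the work surface, if the arm or the gripper's body presses on something with over 40 N, if the wrist force passes 120 N, or if a joint passes its speed limit or range.

## Working session

There is one attempt and no reset: what is moved stays moved. The work goes in short steps, Python scripts to look and compute and a shell command to move; the robot and the scene stay as the last step left them, time stands still between calls to the robot, and variables do not carry over. Pictures are saved under pics/ and viewed, about 8 in all and at most 12, crops included, and the job is handed in when it is done.

```bash
mkdir -p pics; ls; python3 - <<'E'
from bench import robot
import cv2, numpy as np
for n in ("top","side"):
    im=robot.capture(n); cv2.imwrite(f"pics/{n}0.png",im[:,:,::-1])
    p=robot.camera_params(n); print(n,np.round(p["camera_matrix"],1).tolist(),np.round(p["T"],3).tolist(),[k for k in p])
print(robot.pinch_z, robot.get_state())
p=robot.camera_params("wrist");print(p)
E
```

```text
pics
top [[373.0, 0.0, 320.1], [0.0, 373.0, 199.0], [0.0, 0.0, 1.0]] [[-0.009, 0.994, -0.107, 0.478], [-1.0, -0.008, 0.01, 0.038], [0.009, 0.107, 0.994, 1.017], [0.0, 0.0, 0.0, 1.0]] ['camera_matrix', 'T']
side [[435.4, 0.0, 323.3], [0.0, 435.4, 207.1], [0.0, 0.0, 1.0]] [[0.987, 0.1, -0.13, 0.48], [-0.164, 0.618, -0.769, -0.755], [0.003, 0.78, 0.625, 0.684], [0.0, 0.0, 0.0, 1.0]] ['camera_matrix', 'T']
0.0187 {'clock': 0.1, 'q': array([ 1.01592511,  0.47766075,  0.02237997,  1.55629474, -0.01146982,
        1.10932718, -0.08311033]), 'dq': array([ 0.00176104, -0.00121529, -0.00094252, -0.00230964, -0.00067349,
       -0.00054113,  0.00178866]), 'joint_torque': array([ 4.78512768e-03, -5.84085381e+01,  1.54001568e+00, -2.73313129e+01,
       -5.41864370e-02,  1.30681143e-02,  4.08399774e-05]), 'position': array([ 0.29134636, -0.60824797,  0.18704217]), 'tcp_rot': array([ 0.37705942,  0.59883481, -0.37656662,  0.59784668]), 'wrist_force': array([-1.27291492, -0.81261111, -0.0846571 ]), 'ft_torque': array([-0.04119268,  0.04030007, -0.05647763]), 'grip_width': 0.08773609605589884}
{'camera_matrix': array([[309.70691629,   0.        , 319.65212038],
       [  0.        , 309.70691629, 197.20021965],
       [  0.        ,   0.        ,   1.        ]]), 'T_tool_cam': array([[ 8.44887239e-05,  3.01945614e-01, -9.53325149e-01,
        -1.97699071e-01],
       [-1.93198810e-03,  9.53323422e-01,  3.01944895e-01,
         8.44379359e-02],
       [ 9.99998130e-01,  1.81630190e-03,  6.63900411e-04,
        -7.88509108e-05],
       [ 0.00000000e+00,  0.00000000e+00,  0.00000000e+00,
         1.00000000e+00]])}
```

View pics/top0.png

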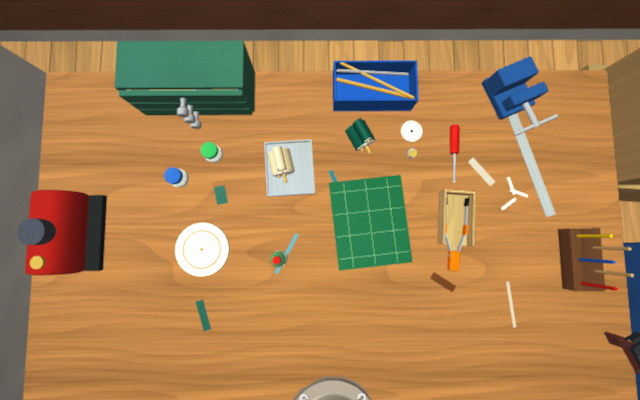

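View pics/side0.png

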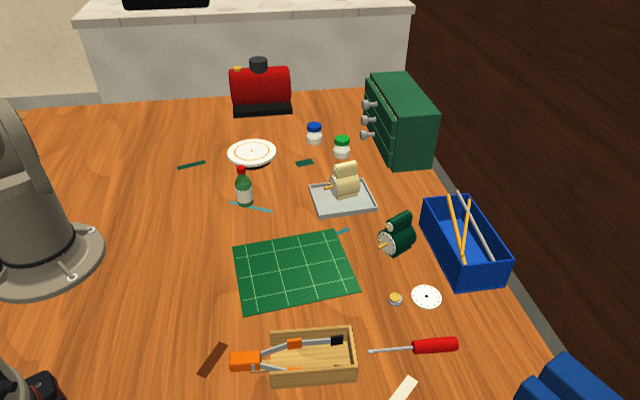

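The top view shows the rack at about (458,218) with the orange back block at (454,260) and the tips pointing up. The casing is at (281,163) in the tray, with its shaft pointing down. The stand is at (202,249) and the mat at (370,222). The side view agrees.

```bash
cat > h.py <<'E'
from bench import robot
import cv2, numpy as np
from scipy.spatial.transform import Rotation as R
P={n:robot.camera_params(n) for n in("top","side","wrist")}
def ray(n,uv,st=None):
    p=P[n];K=p["camera_matrix"];a=(uv[0]-K[0,2])/K[0,0];b=(uv[1]-K[1,2])/K[1,1]
    if n=="wrist":
        r=np.hypot(a,b);s=np.sin(r)/r if r>1e-9 else 1
        d=np.array([a*s,-b*s,-np.cos(r)]);T=np.eye(4)
        T[:3,:3]=R.from_quat(st["tcp_rot"]).as_matrix();T[:3,3]=st["position"];T=T@p["T_tool_cam"]
    else: d=np.array([a,-b,-1.]);T=p["T"]
    d=T[:3,:3]@d;return T[:3,3],d/np.linalg.norm(d)
def onz(n,uv,z,st=None):
    o,d=ray(n,uv,st);return o+d*(z-o[2])/d[2]
def tri(r1,r2):
    (o1,d1),(o2,d2)=r1,r2;A=np.array([d1,-d2]).T
    t=np.linalg.lstsq(A,o2-o1,rcond=None)[0];a,b=o1+t[0]*d1,o2+t[1]*d2
    return (a+b)/2,np.linalg.norm(a-b)
def blob(im,lo,hi,box,minA=8):
    x0,y0,x1,y1=box;h=cv2.cvtColor(im[y0:y1,x0:x1],cv2.COLOR_RGB2HSV)
    m=cv2.inRange(h,lo,hi);n,l,s,c=cv2.connectedComponentsWithStats(m)
    o=[]
    for i in range(1,n):
        if s[i,4]>=minA:
            r=cv2.minAreaRect(np.argwhere(l==i)[:,::-1].astype(np.float32))
            o.append((s[i,4],c[i]+[x0,y0],np.array(r[0])+[x0,y0],r[1],r[2],cv2.boxPoints(r)+[x0,y0]))
    return sorted(o,key=lambda t:-t[0])
E
python3 - <<'E'
from h import *
np.set_printoptions(precision=4,suppress=True)
t=robot.capture("top");s=robot.capture("side")
def show(name,im,n,lo,hi,box,z,k=3):
    for b in blob(im,lo,hi,box)[:k]: print(name,b[0],b[1],"c",onz(n,b[1],z)[:2],"rect",onz(n,b[2],z)[:2],"corn",[onz(n,c,z)[:2].round(3).tolist() for c in b[5]])
show("orange",t,"top",(5,200,190),(20,255,255),(435,180,480,280),.03)
show("black",t,"top",(0,0,0),(180,255,60),(435,180,480,240),.03)
show("mat",t,"top",(60,80,30),(90,255,200),(322,170,420,278),.002,1)
show("stand",t,"top",(0,0,190),(180,60,255),(165,215,240,285),.03,1)
show("tray",t,"top",(85,10,100),(130,80,255),(255,130,325,205),.014,2)
show("cream",t,"top",(15,30,120),(35,140,255),(262,138,312,195),.09,2)
c=lambda im,x0,y0,x1,y1,k:cv2.resize(im[y0:y1,x0:x1],None,fx=k,fy=k,interpolation=cv2.INTER_CUBIC)
a=c(t,430,180,485,280,5.5);b=c(t,255,130,325,205,5.5);d=c(s,300,150,385,225,5.5)
W=np.zeros((600,800,3),np.uint8)
W[:550,:302]=a[:550,:302];W[:412,310:695]=b[:412,:385];W=W
cv2.imwrite("pics/c1.png",W[:,:,::-1])
E
```

```text
orange 195 [454.0154 260.8154] c [ 0.4183 -0.3222] rect [ 0.4191 -0.3222] corn [[0.444, -0.31], [0.444, -0.337], [0.394, -0.334], [0.395, -0.308]]
orange 22 [465.9091 229.2273] c [ 0.5007 -0.3578] rect [ 0.5   -0.358] corn [[0.509, -0.356], [0.509, -0.361], [0.491, -0.36], [0.491, -0.355]]
black 24 [466.2083 201.4583] c [ 0.5746 -0.3623] rect [ 0.5744 -0.3624] corn [[0.565, -0.356], [0.585, -0.36], [0.584, -0.369], [0.564, -0.365]]
mat 6302 [369.5025 222.0589] c [ 0.523  -0.1064] rect [ 0.5392 -0.1064] corn [[0.664, 0.007], [0.687, -0.194], [0.417, -0.217], [0.396, -0.022]]
stand 2197 [201.3509 249.0533] c [0.4548 0.3399] rect [0.4537 0.3395] corn [[0.524, 0.411], [0.522, 0.271], [0.385, 0.269], [0.386, 0.406]]
tray 1340 [290.2187 175.7433] c [0.6502 0.1085] rect [0.6717 0.1119] corn [[0.742, 0.179], [0.748, 0.053], [0.603, 0.045], [0.596, 0.17]]
cream 567 [280.4762 161.5591] c [0.6737 0.1278] rect [0.6672 0.1261] corn [[0.707, 0.165], [0.72, 0.11], [0.628, 0.088], [0.615, 0.141]]
cream 22 [296.4545 139.4545] c [0.7305 0.0873] rect [0.7304 0.0872] corn [[0.732, 0.109], [0.732, 0.066], [0.729, 0.066], [0.729, 0.109]]
```

View pics/c1.png

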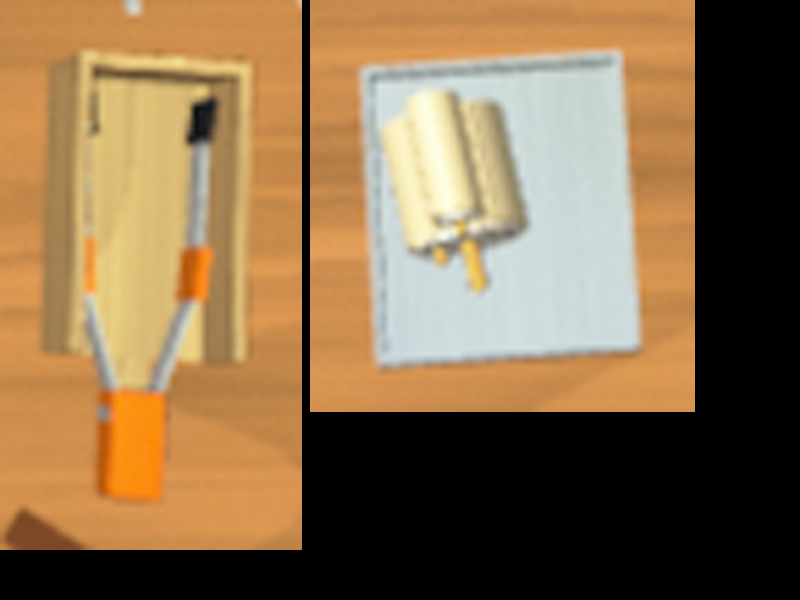

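The left crop shows the tongs with the block centre near (132,440), nearly along world +x. The right crop shows the casing's neck running from (455,215) to (430,95), a yaw of about +11°, with the shaft towards the robot.

```bash
cat >> h.py <<'E'
def need(xyz,yaw):
    """shift (cm) and world rotvec to TCP xyz, pointing down, jaw line at yaw+90 deg (deg)"""
    s=robot.get_state();r=R.from_quat(s["tcp_rot"]);best=None
    for k in(90,-90):
        a=np.radians(yaw+k);x=np.array([0,0,-1.]);z=np.array([np.cos(a),np.sin(a),0]);y=np.cross(z,x)
        v=(R.from_matrix(np.array([x,y,z]).T)*r.inv()).as_rotvec()
        if best is None or np.linalg.norm(v)<np.linalg.norm(best):best=v
    print("clk",round(s["clock"],2),"pos",s["position"].round(4),"q7",s["q"][6].round(2),"w",round(s["grip_width"],4),"F",s["wrist_force"].round(1))
    print("shift cm",((np.array(xyz)-s["position"])*100).round(2),"rot",best.round(3))
E
python3 -c "
from h import *
need((.42,-.322,.187),-2)
for uv in((278,258),(210,150),(175,176)):print(onz('top',uv,.06))"
```

```text
clk 0.2 pos [ 0.2915 -0.6084  0.1873] q7 -0.08 w 0.0877 F [-0.6 -0.1 -0.3]
shift cm [12.85 28.64 -0.03] rot [-0.001 -0.    -0.482]
[0.4313087  0.13630707 0.06      ]
[0.71192657 0.31466219 0.06      ]
[0.64380174 0.40349711 0.06      ]
```

```bash
python3 -m jog '1 2.5 5.5 0 0 0 -0.12;1 2.5 5.5 0 0 0 -0.12;1 2.5 5.5 0 0 0 -0.12;1 2.5 5.5 0 0 0 -0.12;1 1 2 0 0 0 0' 50; python3 - <<'E'
from h import *
need((.42,-.322,.187),-2)
st=robot.get_state();im=robot.capture("wrist");cv2.imwrite("pics/w1.png",im[:,:,::-1])
for b in blob(im,(5,180,150),(20,255,255),(0,0,640,400),60)[:4]:
    print(b[0],b[1].round(),"c",onz("wrist",b[1],.03,st).round(4),[onz("wrist",c,.03,st)[:2].round(3).tolist() for c in b[5]])
E
```

```text
clock: 0.82
position: [0.4013, -0.3626, 0.186]
tcp_rot: [0.513, 0.487, -0.513, 0.486]
wrist_force: [0.2, -0.6, 0.0]
grip_width: 0.0876
clk 0.82 pos [ 0.4013 -0.3626  0.186 ] q7 -1.0 w 0.0876 F [ 0.2 -0.6  0. ]
shift cm [1.87 4.06 0.1 ] rot [-0.002 -0.002  0.019]
116781 [296. 162.] c [ 0.4177 -0.3345  0.03  ] [[0.784, 0.203], [0.664, -0.781], [-0.313, -1.151], [-0.531, 1.225]]
6948 [311. 353.] c [ 0.1141 -0.3316  0.03  ] [[0.153, -0.165], [0.135, -0.521], [0.022, -0.539], [0.042, -0.133]]
467 [566. 203.] c [ 0.343  -0.7398  0.03  ] [[0.32, -0.719], [0.371, -0.721], [0.364, -0.763], [0.311, -0.762]]
397 [573. 153.] c [ 0.4211 -0.7398  0.03  ] [[0.404, -0.718], [0.44, -0.72], [0.438, -0.763], [0.401, -0.761]]
```

View pics/w1.png

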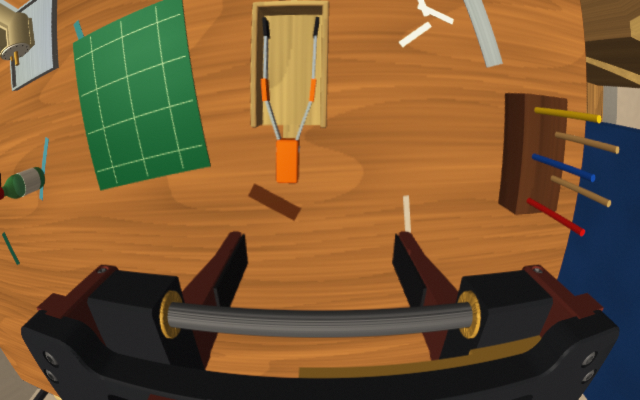

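The wrist view shows the block at (287,161), the squeeze pads at (264,90) and (312,90), and the tips at (266,27) and (317,27). The fingers are well behind the block. I'll measure with a tighter mask.

```bash
python3 - <<'E'
from h import *
st=robot.get_state();im=cv2.imread("pics/w1.png")[:,:,::-1].copy()
P_={}
for b in blob(im,(5,225,200),(16,255,255),(250,60,330,190),25)[:4]:
    print(b[0],b[1].round(),"c",onz("wrist",b[1],.03,st).round(4),"rect",onz("wrist",b[2],.03,st).round(4),[onz("wrist",c,.03,st)[:2].round(3).tolist() for c in b[5]])
for uv in((266,27),(317,27)):print(onz("wrist",uv,.03,st).round(4))
E
```

```text
842 [286. 161.] c [ 0.4212 -0.3216  0.03  ] rect [ 0.4209 -0.3214  0.03  ] [[0.446, -0.312], [0.445, -0.335], [0.395, -0.331], [0.396, -0.307]]
85 [263.  89.] c [ 0.506  -0.3012  0.03  ] rect [ 0.5063 -0.3014  0.03  ] [[0.518, -0.299], [0.518, -0.304], [0.494, -0.304], [0.495, -0.299]]
69 [312.  90.] c [ 0.5012 -0.3565  0.03  ] rect [ 0.501  -0.3565  0.03  ] [[0.49, -0.353], [0.513, -0.356], [0.512, -0.36], [0.489, -0.357]]
[ 0.5791 -0.3083  0.03  ]
[ 0.5741 -0.3658  0.03  ]
```

```bash
python3 -m jog '1 1 2 -2 0 0 -0.035;1 0.9 2 -4 0 0 0;1 0 0 -4 0 0 0;1 0 0 -2 0 0 0;1 0 0 0 0 0 0'; python3 -c "
from h import *
need((.421,-.3215,.004),-5.3)"
```

```text
clock: 1.5
position: [0.4219, -0.3221, 0.0637]
tcp_rot: [0.522, 0.478, -0.521, 0.478]
wrist_force: [0.3, 0.0, 0.0]
grip_width: 0.0879
clk 1.5 pos [ 0.4219 -0.3221  0.0637] q7 -1.12 w 0.0879 F [0.3 0.  0. ]
shift cm [-0.09  0.06 -5.97] rot [-0.     0.001 -0.006]
```

```bash
python3 -m jog '1 -0.1 0.05 -3 0 0 0;1 0 0 -2 0 0 0;1 0 0 -0.8 0 0 0;1 0 0 0 0 0 0;-1 0 0 0 0 0 0' 50;python3 -m jog '-1 0 0 0 0 0 0;-1 0 0 0 0 0 0;-1 0 0 0 0 0 0;-1 0 0 0 0 0 0'
```

```text
clock: 2.12
position: [0.4234, -0.3266, 0.0092]
tcp_rot: [0.523, 0.474, -0.521, 0.48]
wrist_force: [0.3, -0.3, 0.3]
grip_width: 0.081
clock: 2.62
position: [0.4244, -0.3273, 0.011]
tcp_rot: [0.523, 0.473, -0.521, 0.481]
wrist_force: [-0.6, 0.4, -0.2]
grip_width: 0.041
```

```bash
python3 -m jog '0 -0.3 0.6 -0.6 0 0 0';python3 -c "
from h import *
need((.421,-.3215,.004),-5.3)"
```

```text
clock: 2.75
position: [0.4218, -0.3217, 0.0051]
tcp_rot: [0.523, 0.472, -0.521, 0.482]
wrist_force: [-0.2, -0.2, 0.5]
grip_width: 0.0436
clk 2.75 pos [ 0.4218 -0.3217  0.0051] q7 -1.13 w 0.0436 F [-0.2 -0.2  0.5]
shift cm [-0.08  0.02 -0.11] rot [ 0.008  0.011 -0.002]
```

```bash
python3 -m jog '-1 0 0 0 0 0 0;-1 0 0 0 0 0 0;-1 0 0 0 0 0 0;-1 0 0 0 0 0 0' 50;python3 -c "
from h import *
need((.421,-.3215,.004),-5.3)"
```

```text
clock: 3.25
position: [0.421, -0.3206, 0.0043]
tcp_rot: [0.523, 0.473, -0.521, 0.481]
wrist_force: [-0.3, 1.0, 0.7]
grip_width: 0.007
clk 3.25 pos [ 0.421  -0.3206  0.0043] q7 -1.13 w 0.007 F [-0.3  1.   0.7]
shift cm [ 0.   -0.09 -0.03] rot [ 0.006  0.009 -0.003]
```

```bash
python3 - <<'E'
from h import *
im=robot.capture("wrist");s=robot.capture("side");print(robot.get_state()["grip_width"])
a=cv2.resize(im[100:400,160:480],None,fx=1.25,fy=1.25);b=cv2.resize(s[300:400,180:400],None,fx=1.8,fy=1.8,interpolation=cv2.INTER_CUBIC)
W=np.zeros((560,400,3),np.uint8);W[:375]=a;W[380:560,:396]=b
cv2.imwrite("pics/w2.png",W[:,:,::-1])
E
```

```text
0.0013231945630205473
```

View pics/w2.png

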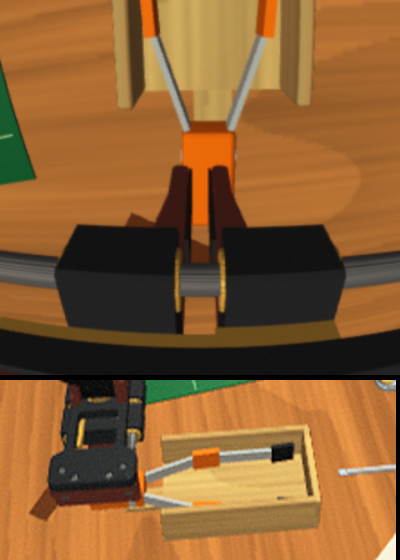

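The reading says the fingers are almost shut (1 mm), but in the picture they straddle the block at crop (188..228,165) with orange showing between them. The two disagree, so I'll test with a small lift.

```bash
python3 -m jog '-1 0 0 1 0 0 0;-1 0 0 1 0 0 0;-1 0 0 1 0 0 0;-1 0 0 0 0 0 0';python3 - <<'E'
from h import *
st=robot.get_state();im=robot.capture("wrist");s=robot.capture("side");print(st["grip_width"],st["position"],st["wrist_force"],st["ft_torque"])
a=cv2.resize(im[80:280,220:380],None,fx=3,fy=3,interpolation=cv2.INTER_CUBIC);b=cv2.resize(s[300:400,200:370],None,fx=1.9,fy=1.9,interpolation=cv2.INTER_CUBIC)
W=np.zeros((600,800,3),np.uint8);W[:600,:480]=a;W[:190,480:800]=b[:,:320]
cv2.imwrite("pics/w3.png",W[:,:,::-1])
E
```

```text
clock: 3.85
position: [0.4215, -0.3211, 0.0373]
tcp_rot: [0.523, 0.473, -0.521, 0.482]
wrist_force: [-0.1, 0.1, 0.4]
grip_width: 0.0005
0.0005049433733910935 [ 0.42153379 -0.32105153  0.03726053] [-0.08646458  0.0655097   0.43999321] [ 0.02674158 -0.00058487  0.01688308]
```

View pics/w3.png

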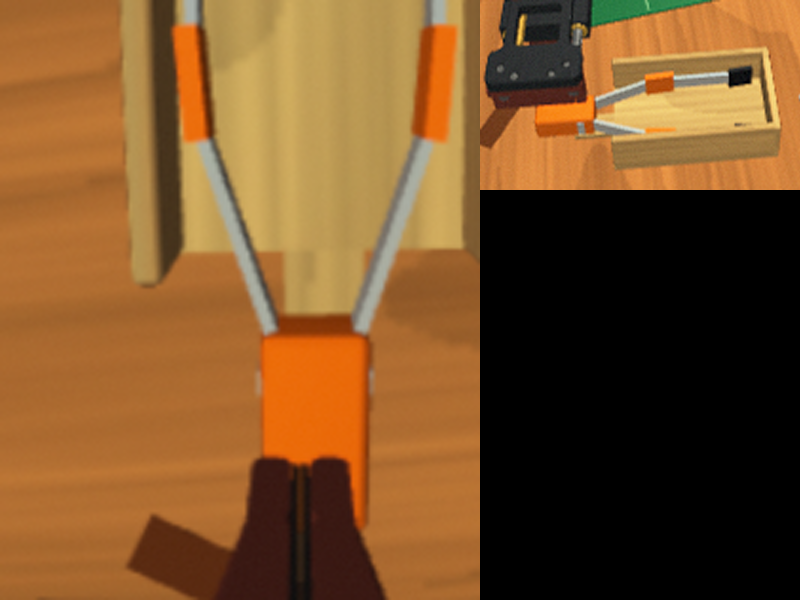

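```bash
python3 - <<'E'
import cv2
a=cv2.imread("pics/w2.png")[:,:,::-1]
for r in(160,165,175,190,210,225):
    print(r,"".join("O" if p[0]>180 and p[2]<90 else ("d" if p.max()<90 else ".") for p in a[r,150:270]))
w=cv2.imread("pics/w3.png")[:,:,::-1]
for r in(455,465,480,500,540):
    print(r,"".join("O" if p[0]>180 and p[2]<90 else ("d" if p.max()<90 else ".") for p in w[r,230:400:2]))
E
```

```text
160 ................................OOOOOOOOOOOOOOOOOOOOOOOOOOOOOOOOOOOOOOOOOOOOOOOOOOO.....................................
165 ...................................OOOOOOOOOOOOOOOOOOOOOOOOOOOOOO.........OOOOOOOOO.....................................
175 ......................dddddddddddddddddddd.OOOOOOOOOOOOOOO.ddddddddddddddddddd.OOO......................................
190 OOOOOOOOOOOOOOOOO..ddddddddddddddddddddddd.OOOOOOOOOOOOOOO.dddddddddddddddddddddd.......................................
210 OOOOOOOO....dddddddddddddddddddddddddddddd.OOOOOOOOOOOOOOO.ddddddddddddddddddddddddddddddd.........OOOOOOOOOOOOO.OOOOOOO
225 ddddddddddddddddddddddddddddddddddddddddd...OOOOOOOOOOOOO..ddddddddddddddddddddddddddddddddddddd........................
455 .O....OOOOO.......OOOOOOOOOOOOOOOOOOOOOOOOOOOOOOOOOOOOOOOOOOOOOOOOO....OOOOOOOOOOOOOO
465 OOOOOOOOO...dddddddddddddddddd............dddddddddddddddd..OOOOOOO..................
480 ...........ddddddddddddddddddddddddddddddddddddddddddddddddd.OOOOOO.....OOOO.OOOOO.OO
500 ..........dddddddddddddddddddddddddddddddddddddddddddddddddd..OOOOO....OOOOOOOOOOOOOO
540 .....ddddddddddddddddddddddddddddddddddddddddddddddddddddddddddddd...O...............
```

```bash
python3 - <<'E'
from h import *
for uv in((222,354),(229,354),(240,352)):
    o,d=ray("side",uv)
    for y in(-.321,-.331):
        t=(y-o[1])/d[1];print(uv,y,(o+t*d).round(3))
# where does reported TCP project in side and wrist?
Ti=np.linalg.inv(P["side"]["T"]);K=P["side"]["camera_matrix"]
for p in((.4215,-.321,.037),(.4215,-.331,.037),(.4215,-.331,.06),(.421,-.334,.03),(.395,-.331,.03)):
    c=Ti@np.array([*p,1]);print(p,(K@np.array([c[0],-c[1],-c[2]])/-c[2]).round(1)[:2])
s=robot.capture("side")
a=cv2.resize(s[280:400,170:330],None,fx=5,fy=5,interpolation=cv2.INTER_CUBIC);cv2.imwrite("pics/s2.png",a[:,:,::-1])
E
```

```text
(222, 354) -0.321 [ 0.383 -0.321  0.038]
(222, 354) -0.331 [ 0.385 -0.331  0.053]
(229, 354) -0.321 [ 0.394 -0.321  0.036]
(229, 354) -0.331 [ 0.396 -0.331  0.051]
(240, 352) -0.321 [ 0.412 -0.321  0.037]
(240, 352) -0.331 [ 0.414 -0.331  0.052]
(0.4215, -0.321, 0.037) [245.5 351.2]
(0.4215, -0.331, 0.037) [245.6 356.4]
(0.4215, -0.331, 0.06) [244.1 348.4]
(0.421, -0.334, 0.03) [245.8 360.4]
(0.395, -0.331, 0.03) [230.  361.1]
```

View pics/s2.png

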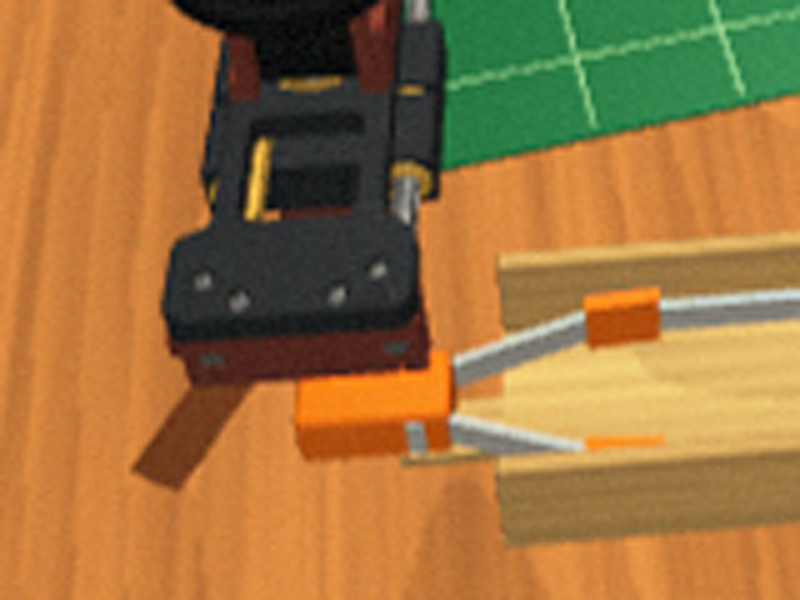

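The side crop shows the gripper on top of the block, with its lower edge at (300,380). In the wrist crop the shut tips at (300,460) lie over the block. At a reported z of 0.004 the fingers closed freely above a block that reaches 0.03, so the real tips seem to be about 3 cm above the reported TCP. I'll check by touch, with the fingers open astride the block and small downward steps.

```bash
python3 -m jog '1 0 0 0 0 0 0;1 0 0 0 0 0 0;1 0 0 0 0 0 0;1 0 0 0 0 0 0;1 0 0 0 0 0 0' 50; python3 -m jog '1 0 0 -1 0 0 0;1 0 0 -1 0 0 0;1 0 0 -0.8 0 0 0;1 0 0 -0.3 0 0 0'; python3 -c "
from h import *
need((.421,-.3215,.004),-5.3)"
```

```text
clock: 4.62
position: [0.4199, -0.32, 0.035]
tcp_rot: [0.523, 0.474, -0.521, 0.48]
wrist_force: [-0.9, 1.0, 0.1]
grip_width: 0.0465
clock: 5.12
position: [0.4197, -0.3198, 0.0014]
tcp_rot: [0.523, 0.474, -0.521, 0.48]
wrist_force: [-0.1, -0.9, -0.1]
grip_width: 0.0861
clk 5.12 pos [ 0.4197 -0.3198  0.0014] q7 -1.13 w 0.0861 F [-0.1 -0.9 -0.1]
shift cm [ 0.13 -0.17  0.26] rot [ 0.005  0.007 -0.003]
```

```bash
python3 -m jog '1 0.1 -0.2 -0.4 0 0 0;1 0 0 -0.4 0 0 0'; python3 -c "
from h import *
need((.421,-.3215,.004),-5.3)"
```

```text
clock: 5.38
position: [0.4209, -0.3221, -0.0071]
tcp_rot: [0.523, 0.474, -0.521, 0.48]
wrist_force: [0.2, -0.5, 0.4]
grip_width: 0.0879
clk 5.38 pos [ 0.4209 -0.3221 -0.0071] q7 -1.13 w 0.0879 F [ 0.2 -0.5  0.4]
shift cm [0.01 0.06 1.11] rot [ 0.005  0.007 -0.003]
```

```bash
python3 - <<'E'
from h import *
st=robot.get_state();im=robot.capture("wrist")
W=im[60:360,150:490];cv2.imwrite("pics/w4.png",cv2.resize(W,None,fx=2,fy=2,interpolation=cv2.INTER_CUBIC)[:,:,::-1])
E
```

```text
(no output)
```

View pics/w4.png

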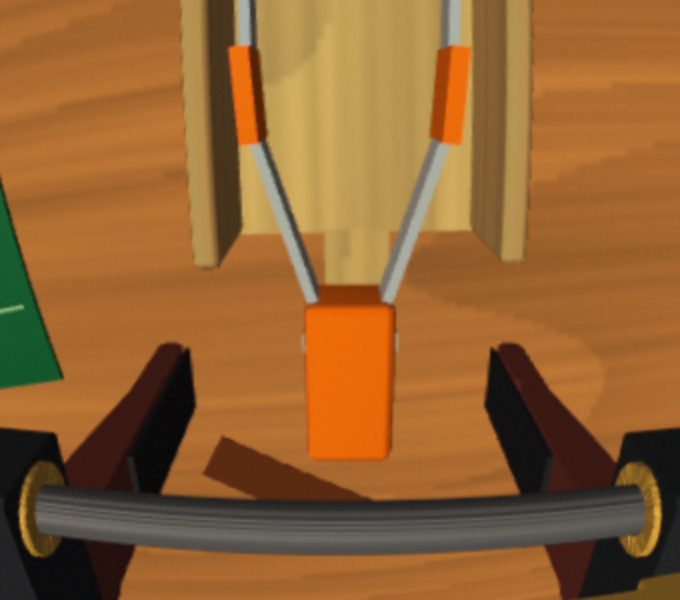

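The tips are at (188,345) and (488,345), with the block at (350,380) between them. The known 88 mm opening spans 150 px, which puts the real tips about 33 mm short of the reported TCP. I'll treat tip height as reported z + 33 mm and keep descending with force checks.

```bash
python3 -m jog '1 0 0 -0.5 0 0 0;1 0 0 -0.5 0 0 0;1 0 0 -0.4 0 0 0'; python3 -m jog '1 0 0 -0.3 0 0 0'; python3 -c "
from h import *
need((.421,-.3215,-.025),-5.3)"
```

```text
clock: 5.8
position: [0.4208, -0.3219, -0.0221]
tcp_rot: [0.523, 0.474, -0.521, 0.48]
wrist_force: [0.7, 0.0, -0.2]
grip_width: 0.0878
clock: 5.92
position: [0.4208, -0.3218, -0.0254]
tcp_rot: [0.523, 0.474, -0.521, 0.48]
wrist_force: [-1.0, 1.1, 0.6]
grip_width: 0.0878
clk 5.92 pos [ 0.4208 -0.3218 -0.0254] q7 -1.13 w 0.0878 F [-1.   1.1  0.6]
shift cm [0.02 0.03 0.04] rot [ 0.005  0.007 -0.003]
```

```bash
python3 -m jog '-1 0 0 0 0 0 0;-1 0 0 0 0 0 0;-1 0 0 0 0 0 0;-1 0 0 0 0 0 0' 50;python3 -m jog '-1 0 0 0 0 0 0;-1 0 0 0 0 0 0;-1 0 0 0 0 0 0' 50;python3 -c "
from h import *
need((.421,-.3215,-.025),-5.3)"
```

```text
clock: 6.42
position: [0.4209, -0.3219, -0.0254]
tcp_rot: [0.523, 0.474, -0.521, 0.48]
wrist_force: [-0.5, -0.8, -0.2]
grip_width: 0.0514
clock: 6.8
position: [0.4209, -0.322, -0.0252]
tcp_rot: [0.523, 0.474, -0.521, 0.48]
wrist_force: [-0.9, -1.6, -0.5]
grip_width: 0.026
clk 6.8 pos [ 0.4209 -0.322  -0.0252] q7 -1.13 w 0.026 F [-0.9 -1.6 -0.5]
shift cm [0.01 0.05 0.02] rot [ 0.005  0.007 -0.003]
```

The fingers stopped at 26.0 mm, so the block is gripped. Next I lift it and carry it to the mat.

```bash
python3 -m jog '-1 0 0 1.5 0 0 0;-1 0 0 2 0 0 0;-1 0 0 2 0 0 0;-1 0 0 2 0 0 0;-1 0 0 1 0 0 0'; python3 -m jog '-1 0.6 2.5 0 0 0 0;-1 0.9 5 0 0 0 0;-1 0.9 5 0 0 0 0;-1 0.9 5 0 0 0 0;-1 0.3 3 0 0 0 0';python3 -m jog '-1 0 0 0 0 0 0'; python3 -c "
from h import *
need((.455,-.102,-.028),-5.3)"
```

```text
clock: 7.42
position: [0.4199, -0.3216, 0.0648]
tcp_rot: [0.522, 0.474, -0.521, 0.48]
wrist_force: [0.5, 0.2, -1.5]
grip_width: 0.0258
clock: 8.05
position: [0.4563, -0.1143, 0.0678]
tcp_rot: [0.524, 0.471, -0.523, 0.479]
wrist_force: [0.1, 0.0, -0.8]
grip_width: 0.0258
clock: 8.18
position: [0.4565, -0.1117, 0.068]
tcp_rot: [0.523, 0.473, -0.521, 0.481]
wrist_force: [0.2, -0.3, -1.1]
grip_width: 0.0257
clk 8.18 pos [ 0.4565 -0.1117  0.068 ] q7 -1.6 w 0.0257 F [ 0.2 -0.3 -1.1]
shift cm [-0.15  0.97 -9.6 ] rot [ 0.006  0.009 -0.001]
```

```bash
python3 -m jog '-1 0 0.5 -3 0 0 0;-1 0 0 -3 0 0 0;-1 0 0 -2 0 0 0;-1 0 0 -0.5 0 0 0'; python3 -m jog '-1 0 0 -0.4 0 0 0;-1 0 0 -0.3 0 0 0';python3 -c "
from h import *
need((.455,-.102,-.028),-5.3)"
```

```text
clock: 8.68
position: [0.4571, -0.1111, -0.0177]
tcp_rot: [0.524, 0.47, -0.522, 0.481]
wrist_force: [0.2, -0.8, -1.3]
grip_width: 0.026
clock: 8.93
position: [0.4575, -0.1125, -0.0242]
tcp_rot: [0.525, 0.469, -0.523, 0.481]
wrist_force: [0.7, -0.0, -1.4]
grip_width: 0.0257
clk 8.93 pos [ 0.4575 -0.1125 -0.0242] q7 -1.63 w 0.0257 F [ 0.7 -0.  -1.4]
shift cm [-0.25  1.05 -0.38] rot [0.01  0.013 0.005]
```

```bash
python3 -m jog '-1 0 0 -0.3 0.01 0.012 0;-1 0 0 -0.2 0 0 0'; python3 -m jog '0.2 0 0 0 0 0 0;0.2 0 0 0 0 0 0;0.2 0 0 0 0 0 0';python3 -c "
from h import *
need((.455,-.102,-.028),-5.3)"
```

```text
clock: 9.18
position: [0.4585, -0.1129, -0.0286]
tcp_rot: [0.525, 0.475, -0.523, 0.475]
wrist_force: [0.7, -0.8, -0.5]
grip_width: 0.0258
clock: 9.55
position: [0.4591, -0.1129, -0.0282]
tcp_rot: [0.525, 0.474, -0.523, 0.476]
wrist_force: [0.6, 0.2, -0.3]
grip_width: 0.051
clk 9.55 pos [ 0.4591 -0.1129 -0.0282] q7 -1.62 w 0.051 F [ 0.6  0.2 -0.3]
shift cm [-0.41  1.09  0.02] rot [-0.001  0.003  0.005]
```

```bash
python3 -m jog '1 0 0 0 0 0 0;1 0 0 1 0 0 0;1 0 0 4 0 0 0;1 0 0 5 0 0 0;1 0 0 0 0 0 0'; python3 - <<'E'
from h import *
st=robot.get_state();im=robot.capture("wrist");cv2.imwrite("pics/w5.png",im[:,:,::-1]);print(st["position"],st["grip_width"])
z=.026
for b in blob(im,(5,225,200),(16,255,255),(180,20,450,240),25)[:5]:
    print(b[0],b[1].round(),"c",onz("wrist",b[1],z,st).round(4),"rect",onz("wrist",b[2],z,st).round(4),[onz("wrist",c,z,st)[:2].round(3).tolist() for c in b[5]])
E
```

```text
clock: 10.18
position: [0.4588, -0.1126, 0.0764]
tcp_rot: [0.525, 0.474, -0.523, 0.476]
wrist_force: [-0.2, -0.1, -0.5]
grip_width: 0.0878
[ 0.45881514 -0.11263831  0.07635721] 0.08777698738458677
1574 [320. 204.] c [ 0.4585 -0.1118  0.026 ] rect [ 0.4582 -0.1121  0.026 ] [[0.483, -0.103], [0.481, -0.126], [0.432, -0.122], [0.434, -0.097]]
195 [356. 106.] c [ 0.5373 -0.1483  0.026 ] rect [ 0.5371 -0.1482  0.026 ] [[0.525, -0.143], [0.55, -0.148], [0.549, -0.153], [0.524, -0.148]]
178 [287. 105.] c [ 0.5432 -0.0938  0.026 ] rect [ 0.5433 -0.0939  0.026 ] [[0.556, -0.092], [0.556, -0.096], [0.531, -0.096], [0.531, -0.091]]
```

View pics/w5.png

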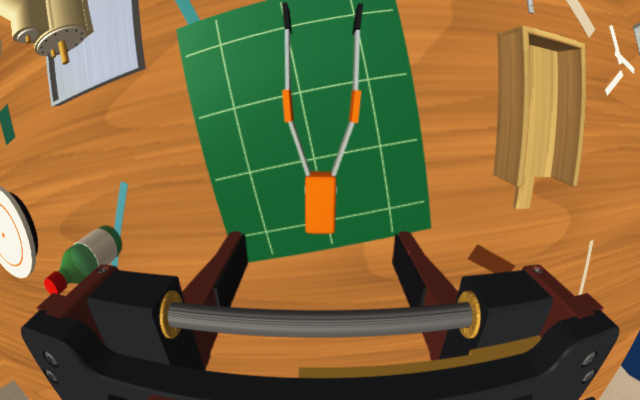

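The tongs lie flat on the mat: block (320,204), squeeze pads (287,105) and (356,106). Next I move over the pads.

```bash
python3 -m jog '1 4 -0.4 0 0 0 -0.015;1 4 -0.4 -1 0 0 0;1 0.3 0 -3 0 0 0;1 0 0 -2 0 0 0;1 0 0 0 0 0 0'; python3 -c "
from h import *
need((.5415,-.121,-.028),-6.2)"
```

```text
clock: 10.85
position: [0.5385, -0.12, 0.0087]
tcp_rot: [-0.526, -0.473, 0.529, -0.469]
wrist_force: [0.2, 0.6, -0.3]
grip_width: 0.0878
clk 10.85 pos [ 0.5385 -0.12    0.0087] q7 -1.62 w 0.0878 F [ 0.2  0.6 -0.3]
shift cm [ 0.3  -0.1  -3.67] rot [-0.002 -0.007  0.004]
```

```bash
python3 -m jog '1 0.3 -0.1 -2 0 -0.007 0.004;1 0 0 -1 0 0 0;1 0 0 -0.5 0 0 0;1 0 0 0 0 0 0'; python3 -c "
from h import *
need((.5415,-.121,-.028),-6.2)"
```

```text
clock: 11.35
position: [0.5412, -0.121, -0.0263]
tcp_rot: [0.527, 0.473, -0.526, 0.472]
wrist_force: [0.3, -0.5, -0.5]
grip_width: 0.0877
clk 11.35 pos [ 0.5412 -0.121  -0.0263] q7 -1.62 w 0.0877 F [ 0.3 -0.5 -0.5]
shift cm [ 0.03 -0.   -0.17] rot [-0.002 -0.001  0.   ]
```

```bash
python3 -m jog '0.22 0 0 -0.1 0 0 0;0.22 0 0 0 0 0 0;0.22 0 0 0 0 0 0;0.22 0 0 0 0 0 0' 25; python3 -c "
from h import *
need((.5415,-.121,-.027),-6.2)"
```

```text
clock: 11.85
position: [0.5423, -0.1211, -0.0258]
tcp_rot: [0.527, 0.472, -0.526, 0.472]
wrist_force: [-0.1, 0.2, -0.2]
grip_width: 0.0545
clk 11.85 pos [ 0.5423 -0.1211 -0.0258] q7 -1.62 w 0.0545 F [-0.1  0.2 -0.2]
shift cm [-0.08  0.01 -0.12] rot [-0.001  0.002  0.   ]
```

```bash
python3 -m jog '0.22 0 0 1 0 0 0;0.22 0 0 2 0 0 0;0.22 0 0 4 0 0 0;0.22 0 0 4 0 0 0;0.22 0 0 2 0 0 0'; python3 - <<'E'
from h import *
need((.6,.11,.1),12)
for uv in((279.2,158.2),(276.8,147),(281.8,168.6)):print(onz("top",uv,.097).round(4))
st=robot.get_state();im=robot.capture("wrist");cv2.imwrite("pics/w6.png",im[:,:,::-1])
z=st["position"][2]+.0278+.024
for b in blob(im,(5,225,200),(16,255,255),(180,20,450,240),25)[:5]:print(b[0],b[1].round(),onz("wrist",b[1],z,st).round(4))
for b in blob(im,(0,0,0),(180,255,45),(220,0,420,130),25)[:5]:print("blk",b[0],b[1].round(),onz("wrist",b[1],z,st).round(4))
E
```

```text
clock: 12.48
position: [0.5402, -0.1208, 0.1087]
tcp_rot: [0.526, 0.473, -0.526, 0.471]
wrist_force: [-0.3, 0.9, 0.3]
grip_width: 0.0537
clk 12.47 pos [ 0.5402 -0.1208  0.1087] q7 -1.6 w 0.0537 F [-0.3  0.9  0.3]
shift cm [ 5.98 23.08 -0.87] rot [-0.002 -0.002  0.318]
[0.6808 0.1303 0.097 ]
[0.7095 0.1364 0.097 ]
[0.6542 0.1237 0.097 ]
blk 340 [363. 117.] [ 0.6153 -0.1487  0.1605]
blk 334 [275. 117.] [ 0.6197 -0.108   0.1605]
blk 25 [241.   8.] [ 0.6753 -0.0979  0.1605]
```

Tongs are lifted with tips about 41 mm apart. Now I move to a spot short of the casing and measure again with the wrist camera.

```bash
python3 -m jog '0.22 0.3 3.5 0 0 0 0.06;0.22 0.4 5 0 0 0 0.09;0.22 0.4 5 0 0 0 0.09;0.22 0.4 5 0 0 0 0.08;0.22 0 2.5 0 0 0 0'; python3 -m jog '0.22 0 0 0 0 0 0';  python3 - <<'E'
from h import *
need((.56,.102,.108),12.9)
st=robot.get_state();im=robot.capture("wrist");cv2.imwrite("pics/w7.png",im[:,:,::-1])
E
```

```text
clock: 13.15
position: [0.5559, 0.0912, 0.1119]
tcp_rot: [0.445, 0.55, -0.442, 0.552]
wrist_force: [-0.0, -0.7, -0.4]
grip_width: 0.0537
clock: 13.28
position: [0.5554, 0.0935, 0.1117]
tcp_rot: [0.444, 0.551, -0.441, 0.552]
wrist_force: [0.4, -1.3, -0.1]
grip_width: 0.0538
clk 13.28 pos [0.5554 0.0935 0.1117] q7 -1.72 w 0.0538 F [ 0.4 -1.3 -0.1]
shift cm [ 0.46  0.85 -0.37] rot [-0.002  0.004  0.006]
```

View pics/w7.png

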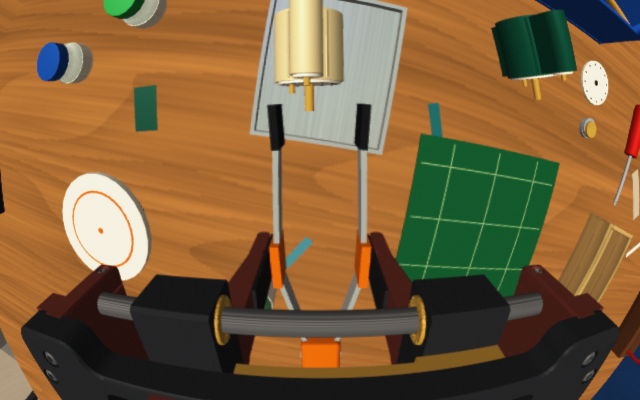

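The tips are at (276,128) and (363,128) and the orange pads are between the fingers. The casing's neck is vertical in the picture around column 306, above row 78, so it is roughly parallel to the tongs. Next I'll measure the neck edges from the brightness steps.

```bash
python3 - <<'E'
from h import *
st=robot.get_state();im=cv2.imread("pics/w7.png")[:,:,::-1]
g=cv2.cvtColor(im.copy(),cv2.COLOR_RGB2GRAY).astype(int)
for r in range(4,84,8):print(r,g[r,270:346:2])
L=[];
for r in range(6,70,4):
    row=cv2.GaussianBlur(g[r:r+1].astype(np.float32),(5,1),0)[0];d=np.diff(row)
    a=284+np.argmax(np.abs(d[284:300]));b=312+np.argmax(np.abs(d[312:330]))
    pa,pb=onz("wrist",(a+.5,r),.086,st),onz("wrist",(b+.5,r),.086,st);L.append((pa+pb)/2);print(r,a,b,pa[:2].round(4),pb[:2].round(4),np.linalg.norm(pa-pb).round(4))
L=np.array(L);print(np.degrees(np.arctan2(*np.polyfit(L[:,0],L[:,1],1)[:1],1)),np.polyfit(L[:,0],L[:,1],1),np.polyval(np.polyfit(L[:,0],L[:,1],1),.682))
t=np.array([onz("wrist",uv,st["position"][2]+.0278+.024,st) for uv in((276,128),(363,128))]);print(t, t.mean(0))
for r in range(60,100,3):print(r,im[r,303:312:4].tolist())
E
```

```text
4 [177 182  99 162 184 184 186 189 186 182 195 212 220 227 232 238 239 233
 226 217 206 194 181 163 140 113 127 186 185 182 186 181 182 181 182 186
 182 177]
12 [182 141 127 187 204 213 218 220 215 181 195 212 220 227 232 237 239 233
 227 217 206 195 181 164 142 114 132 194 176 154 167 157 147 132 121 143
 175 182]
20 [170  84 175 196 207 213 217 220 215 188 194 212 220 226 232 237 238 234
 227 218 207 196 182 164 142 116 116 192 181 153 167 158 147 134 120 106
 114 180]
28 [ 86 171 178 195 206 213 218 221 215 186 194 212 220 226 231 236 238 233
 227 217 208 196 182 164 143 117 117 193 184 151 167 158 148 135 120 107
 103 178]
36 [151 180 177 195 206 213 218 221 217 189 193 212 220 225 231 236 237 233
 227 218 208 196 183 166 144 120 117 193 201 149 169 158 148 136 120 109
 108 180]
44 [182 180 176 196 207 212 218 220 218 189 191 211 219 225 230 235 236 232
 226 219 209 196 183 167 146 119 117 193 204 148 169 160 149 136 120 109
 104 178]
52 [177 183 179 194 206 213 218 220 216 189 192 211 219 225 230 234 236 232
 226 219 208 198 183 167 148 121 120 192 207 145 169 161 149 136 123 10
[... 1511 characters left out ...]
]
63 [[245, 238, 184], [240, 226, 163], [227, 204, 142]]
66 [[245, 237, 182], [240, 226, 164], [227, 204, 143]]
69 [[245, 237, 182], [240, 226, 163], [228, 204, 142]]
72 [[226, 211, 159], [215, 194, 143], [195, 173, 125]]
75 [[233, 235, 221], [231, 226, 201], [216, 202, 177]]
78 [[192, 159, 94], [204, 155, 57], [171, 155, 118]]
81 [[209, 188, 133], [208, 156, 56], [232, 226, 201]]
84 [[134, 104, 56], [204, 153, 54], [176, 124, 47]]
87 [[172, 176, 164], [215, 171, 64], [188, 133, 46]]
90 [[172, 176, 164], [214, 171, 63], [189, 134, 46]]
93 [[169, 173, 162], [216, 173, 64], [190, 135, 45]]
96 [[173, 180, 169], [216, 172, 63], [191, 137, 47]]
99 [[176, 182, 171], [215, 171, 62], [192, 137, 48]]
```

```bash
python3 -m jog '0.22 1.5 0.6 0 0 0 0.003;0.22 2.2 0.8 0 0 0 0;0.22 1.5 0.6 0 0 0 0;0.22 0 0 0 0 0 0'; python3 - <<'E'
from h import *
need((.6102,.1143,.0402),12.7)
st=robot.get_state();im=robot.capture("wrist");cv2.imwrite("pics/w8.png",im[:,:,::-1])
g=cv2.cvtColor(im,cv2.COLOR_RGB2GRAY)
for r in range(90,150,12):print(r,g[r,262:380:2])
E
```

```text
clock: 13.82
position: [0.6121, 0.1049, 0.1112]
tcp_rot: [0.445, 0.548, -0.444, 0.551]
wrist_force: [-1.2, 0.2, -0.5]
grip_width: 0.0537
clk 13.82 pos [0.6121 0.1049 0.1112] q7 -1.73 w 0.0537 F [-1.2  0.2 -0.5]
shift cm [-0.19  0.94 -7.1 ] rot [0.002 0.004 0.011]
90 [156 178 128 155 174 184 200 208 213 218 218 206 180 206 216 222 226 229
 230 228 224 216 207 197 184 169 149 124 103 174 206 143 166 161 152 139
 126 112 100 130 178 178 175 178 174 178 180 177 173 176 177 170 173 174
 172 174 172 177 171]
102 [176 142 130 178 175 182 198 206 212 217 219 205 182 202 215 221 225 227
 229 228 224 217 208 199 187 171 153 128 102 171 204 141 164 162 154 141
 127 114  99 145 178 176 178 174 177 179 178 168 163 166 164 167 175 171
 173 171 176 172 175]
114 [156  97 173  69  25  25  24  15   7   9 138 210 176 201 214 220 224 226
 229 227 223 217 209 201 188 173 154 131 105 163 198 156 164 163 153 142
 128 115 101 137 174 178 174 177 178 178 172  84  12  12  19  24  22  23
 102 176 172 173 170]
126 [ 96 174 173 126  29  24  23  22  10  11  40 189 192 195 212 219 224 226
 227 227 223 219 211 201 190 176 157 134 108 151 198 158 155 164 154 144
 129 115 103 130 177 174 176 177 178 174 156  35  12  14  22  22  22  34
 169 173 173 171 175]
138 [159 173 175 169  69  22  22  24  16   8  10 133 193 190 209 218 223 226
 226 226 223 218 212 203 192 178 161 138 112 133 193 174 155 164 154 143
 130 115 103 128 174 178 176 176 174 172 116  14  11  18  22  22  24  79
 173 174 171 176 172]
```

```bash
python3 -m jog '0.22 -0.2 0.9 0 0 0.004 0.011;0.22 0 0 0 0 0 0;0.22 0 0 0 0 0 0'; python3 -c "
from h import *
need((.6102,.1143,.0402),12.7)"
```

```text
clock: 14.25
position: [0.6082, 0.1123, 0.111]
tcp_rot: [0.441, 0.552, -0.443, 0.552]
wrist_force: [-0.3, -0.3, -0.8]
grip_width: 0.0533
clk 14.25 pos [0.6082 0.1123 0.111 ] q7 -1.73 w 0.0533 F [-0.3 -0.3 -0.8]
shift cm [ 0.2   0.2  -7.08] rot [ 0.004 -0.002  0.001]
```

```bash
python3 -m jog '0.22 0.2 0.2 -1 0 0 0;0.22 0 0 -1 0 0 0'; python3 - <<'E'
from h import *
need((.6102,.1143,.0402),12.7)
st=robot.get_state();im=robot.capture("wrist");cv2.imwrite("pics/w9.png",im[:,:,::-1])
g=cv2.cvtColor(im,cv2.COLOR_RGB2GRAY)
for r in range(100,150,12):print(r,g[r,262:380:2])
E
```

```text
clock: 14.5
position: [0.6106, 0.1145, 0.0907]
tcp_rot: [0.441, 0.551, -0.443, 0.553]
wrist_force: [-0.2, -0.1, -0.9]
grip_width: 0.0536
clk 14.5 pos [0.6106 0.1145 0.0907] q7 -1.74 w 0.0536 F [-0.2 -0.1 -0.9]
shift cm [-0.04 -0.02 -5.05] rot [ 0.003 -0.     0.001]
100 [119 119 121 153 173 137 135 176 172 171 182 195 204 210 213 216 214 197
 184 185 203 213 217 223 225 227 227 225 220 214 206 197 186 174 157 136
 111 148 204 137 166 156 148 135 121 108 100 163 174 174 171 173 176 173
 171 170 174 169 166]
112 [117 119 143  52  25  25  23  13   7   5 138 194 203 208 213 216 217 200
 173 186 201 212 217 221 224 226 226 224 219 214 206 198 186 173 157 135
 111 140 193 140 164 156 149 134 121 108  96  97  12  12  18  21  24  23
 104 173 168 166 171]
124 [130 146 172 116  26  23  23  19   7  10  43 187 202 207 212 216 218 205
 169 178 200 211 217 221 224 225 225 223 218 213 205 198 186 173 158 135
 112 134 195 138 164 156 146 135 121 106  85  21  10  16  22  22  23  29
 153 168 167 170 168]
136 [127 167 168  75  41  25  24  23  15   8   8 144 200 208 212 215 217 205
 190 185 198 210 216 220 224 224 225 223 218 213 206 198 187 174 158 137
 112 137 195 143 164 157 146 134 120 106  75  12  10  14  20  22  22  72
 167 170 171 166 170]
148 [167 170 119 153 128  26  19  23  23  40 160 187 199 205 211 214 217 207
 183 185 198 209 216 219 223 224 224 222 219 214 206 199 187 174 159 137
 113 132 182 140 163 156 146 133 119 104 105 163  67  28  29  26  29 154
 171 170 166 172 171]
```

The neck is centred between the tips to about 2 mm. Descending.

```bash
python3 -m jog '0.22 0 0.1 -1.5 0 0 0;0.22 0 0 -1.5 0 0 0;0.22 0 0 -1 0 0 0;0.22 0 0 -0.5 0 0 0'; python3 - <<'E'
from h import *
need((.6102,.1153,.0402),12.7)
im=robot.capture("wrist");cv2.imwrite("pics/w10.png",im[:,:,::-1])
g=cv2.cvtColor(im,cv2.COLOR_RGB2GRAY)
for r in range(100,150,12):print(r,g[r,262:380:2])
E
```

```text
clock: 15.05
position: [0.6087, 0.1149, 0.0397]
tcp_rot: [0.44, 0.552, -0.444, 0.552]
wrist_force: [0.6, 0.4, -1.2]
grip_width: 0.0533
clk 15.05 pos [0.6087 0.1149 0.0397] q7 -1.76 w 0.0533 F [ 0.6  0.4 -1.2]
shift cm [0.15 0.04 0.05] rot [ 0.005 -0.005  0.001]
100 [141  82 169 168 167 166 180 190 198 203 207 210 211 212 200 170 163 185
 199 206 211 215 218 221 222 224 224 221 219 215 209 203 198 191 183 173
 163 152 135 117 103 171 148 139 159 154 146 138 127 117 106  96 136 168
 168 165 166 170 169]
112 [ 75 167 162  52  22  23  24  13   8   8 159 208 212 213 202 176 174 187
 199 206 211 214 218 220 221 223 223 220 218 213 209 203 199 191 184 175
 164 151 135 118 100 175 156 139 159 153 144  86  13  12  16  22  23  22
  99 167 170 167 167]
124 [144 168 164 114  28  24  22  21   8   8  48 205 211 213 204 186 154 182
 197 205 211 214 217 219 221 222 221 219 217 213 209 203 199 192 183 175
 164 152 136 117 100 173 156 140 160 153 132  27  13  14  20  22  21  28
 149 170 167 168 165]
136 [168 165 169 160  53  22  23  21  13   5   7 159 211 213 204 186 132 179
 196 205 209 214 216 219 220 220 220 219 216 213 209 204 198 192 184 174
 164 150 136 118  98 190 151 138 160 152 114  12   9  15  21  21  20  71
 169 165 169 166 163]
148 [163 166 168 165 126  25  21  23  21  42 197 207 210 213 207 192 160 177
 195 203 210 213 216 218 219 219 219 218 215 212 208 204 198 192 184 175
 164 151 136 116  98 184 156 138 159 152 146 132  61  26  25  25  25 154
 168 168 165 166 166]
```

Centred, with tip inner edges at 283 and 355 and the neck at 295 to 343. Squeezing.

```bash
python3 -m jog '0.1 0 0 0 0 0 0;0.07 0 0 0 0 0 0;0 0 0 0 0 0 0;-0.1 0 0 0 0 0 0;-0.1 0 0 0 0 0 0' 28; python3 -m jog '-0.2 0 0 0 0 0 0;-0.2 0 0 0 0 0 0'; python3 -c "
from h import *
need((.6102,.1153,.0402),12.7)"
```

```text
clock: 15.72
position: [0.6092, 0.1149, 0.0405]
tcp_rot: [0.44, 0.552, -0.444, 0.552]
wrist_force: [-0.2, 0.2, -1.0]
grip_width: 0.0459
clock: 15.98
position: [0.6092, 0.1149, 0.0405]
tcp_rot: [0.44, 0.552, -0.444, 0.552]
wrist_force: [0.3, 0.5, -1.7]
grip_width: 0.0461
clk 15.97 pos [0.6092 0.1149 0.0405] q7 -1.76 w 0.0461 F [ 0.3  0.5 -1.7]
shift cm [ 0.1   0.04 -0.03] rot [ 0.004 -0.003  0.001]
```

```bash
python3 -m jog '-0.2 0 0 0.4 0 0 0;-0.2 0 0 0.8 0 0 0;-0.2 0 0 1.2 0 0 0;-0.2 0 0 1.5 0 0 0;-0.2 0 0 1.5 0 0 0'; python3 -m jog '-0.2 0 0 1.5 0 0 0;-0.2 0 0 1.5 0 0 0;-0.2 0 0 1 0 0 0;-0.2 0 0 0 0 0 0;-0.2 0 0 0 0 0 0'; python3 - <<'E'
from h import *
need((.6102,.1153,.0402),12.7)
im=robot.capture("wrist");s=robot.capture("side");t=robot.capture("top")
W=np.zeros((600,800,3),np.uint8);W[:400,:400]=im[:400,120:520]
W[:330,400:800]=cv2.resize(s[90:255,230:430],None,fx=2,fy=2)
for b in blob(t,(0,0,190),(180,60,255),(165,215,240,285))[:1]:print("stand",onz("top",b[1],.03),onz("top",b[2],.03))
for b in blob(s,(0,0,185),(180,60,255),(215,125,290,180))[:1]:print("stand side",onz("side",b[1],.03),onz("side",b[2],.03))
cv2.imwrite("pics/l1.png",W[:,:,::-1])
E
```

```text
clock: 16.6
position: [0.6086, 0.1147, 0.0976]
tcp_rot: [0.44, 0.552, -0.444, 0.552]
wrist_force: [0.6, -0.6, -1.6]
grip_width: 0.0463
clock: 17.23
position: [0.6095, 0.1149, 0.1426]
tcp_rot: [0.441, 0.551, -0.443, 0.552]
wrist_force: [-0.8, 0.4, -2.9]
grip_width: 0.0462
clk 17.23 pos [0.6095 0.1149 0.1426] q7 -1.73 w 0.0462 F [-0.8  0.4 -2.9]
shift cm [  0.07   0.04 -10.24] rot [ 0.004 -0.001  0.001]
stand [0.45484244 0.33987383 0.03      ] [0.45368307 0.33946994 0.03      ]
stand side [0.44934018 0.3296436  0.03      ] [0.45167862 0.32854266 0.03      ]
```

View pics/l1.png

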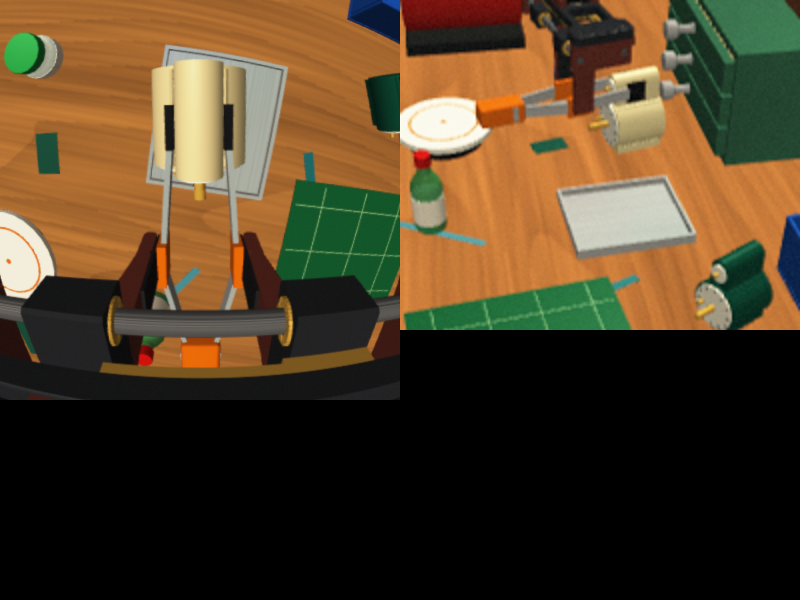

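The casing hangs upright in the tongs above the tray, with both black tips on the neck at (168,128) and (229,128). Next I carry it to the stand, turning to a yaw of 37°.

```bash
python3 -m jog '-0.2 -1 1 0 0 0 0.02;-0.2 -2 1.8 0 0 0 0.04;-0.2 -2.5 2 0 0 0 0.05;-0.2 -2.5 2 0 0 0 0.05;-0.2 -2.5 2 0 0 0 0.05';python3 -m jog '-0.2 -2.5 2 0 0 0 0.05;-0.2 -2.5 2 0 0 0 0.05;-0.2 -2 2 0 0 0 0.04;-0.2 -1 1 0 0 0 0.02;-0.2 0 0 0 0 0 0'; python3 -c "
from h import *
need((.394,.2946,.142),37)"
```

```text
clock: 18.0
position: [0.496, 0.2086, 0.141]
tcp_rot: [0.375, 0.598, -0.379, 0.598]
wrist_force: [0.3, -0.4, -2.1]
grip_width: 0.0461
clock: 18.62
position: [0.4056, 0.2863, 0.1415]
tcp_rot: [0.32, 0.63, -0.323, 0.63]
wrist_force: [0.1, -1.2, -1.6]
grip_width: 0.0458
clk 18.62 pos [0.4056 0.2863 0.1415] q7 -1.81 w 0.0458 F [ 0.1 -1.2 -1.6]
shift cm [-1.16  0.83  0.05] rot [ 0.004 -0.003  0.019]
```

```bash
python3 -m jog '-0.2 -0.8 0.6 0 0 0 0.019;-0.2 -0.4 0.3 0 0 0 0;-0.2 0 0 0 0 0 0'; python3 - <<'E'
from h import *
need((.394,.2946,.142),37)
st=robot.get_state();im=robot.capture("wrist");cv2.imwrite("pics/w11.png",im[:,:,::-1])
h=cv2.cvtColor(im,cv2.COLOR_RGB2HSV);m=cv2.inRange(h,(0,0,170),(180,50,255));m[:, :150]=0;m[:,490:]=0;m[240:]=0
print(cv2.countNonZero(m))
ys,xs=np.nonzero(m)
p=np.array([onz("wrist",(x,y),.03,st)[:2] for x,y in zip(xs,ys)])
q=p[np.hypot(*(p-[.4545,.340]).T)<.09].astype(np.float32)
print(len(q),cv2.minEnclosingCircle(q))
s=cv2.imread("pics/side0.png")[:,:,::-1].copy()
b=blob(s,(0,0,170),(180,70,255),(215,125,290,180))[0];print(b[5])
y,x=np.nonzero(cv2.inRange(cv2.cvtColor(s[125:180,215:290],cv2.COLOR_RGB2HSV),(0,0,170),(180,70,255)))
p=np.array([onz("side",(a+215,c+125),.03)[:2] for a,c in zip(x,y)],np.float32);print("side",cv2.minEnclosingCircle(p),p.min(0),p.max(0))
E
```

```text
clock: 19.0
position: [0.3944, 0.2942, 0.1413]
tcp_rot: [0.314, 0.632, -0.318, 0.632]
wrist_force: [-0.6, 0.0, -1.9]
grip_width: 0.0463
clk 19.0 pos [0.3944 0.2942 0.1413] q7 -1.83 w 0.0463 F [-0.6  0.  -1.9]
shift cm [-0.04  0.04  0.07] rot [ 0.005 -0.003  0.003]
4399
4393 ((0.4532284140586853, 0.33825650811195374), 0.07167001068592072)
[[227. 139.]
 [275. 139.]
 [275. 165.]
 [227. 165.]]
side ((0.45397526025772095, 0.330870658159256), 0.07407864928245544) [0.3857399  0.25801328] [0.5226215  0.40416878]
```

```bash
python3 -m jog '-0.2 0 0 -1 0 0 0;-0.2 0 0 -2 0 0 0;-0.2 0 0 -2 0 0 0;-0.2 0 0 -1 0 0 0;-0.2 0 0 -0.4 0 0 0';python3 -m jog '-0.2 0 0 -0.2 0 0 0'; python3 -c "
from h import *
need((.394,.2946,.0665),37)"
```

```text
clock: 19.68
position: [0.396, 0.2926, 0.0738]
tcp_rot: [0.316, 0.632, -0.32, 0.632]
wrist_force: [0.7, -0.4, -1.5]
grip_width: 0.0459
clock: 19.8
position: [0.3961, 0.2926, 0.0718]
tcp_rot: [0.316, 0.631, -0.32, 0.632]
wrist_force: [0.9, -1.1, -1.5]
grip_width: 0.0462
clk 19.8 pos [0.3961 0.2926 0.0718] q7 -1.88 w 0.0462 F [ 0.9 -1.1 -1.5]
shift cm [-0.21  0.2  -0.53] rot [ 0.006 -0.002  0.007]
```

```bash
python3 -m jog '-0.2 -0.1 0.1 -0.15 0.004 0 0;-0.2 0 0 -0.1 0 0 0;-0.2 0 0 -0.1 0 0 0'; python3 -m jog '-0.2 0 0 -0.1 0 0 0;-0.2 0 0 0 0 0 0'; python3 -c "
from h import *
need((.394,.2946,.0665),37)
print(np.mean([robot.get_state()['ft_torque'] for _ in range(3)],0))"
```

```text
clock: 20.18
position: [0.3958, 0.2943, 0.0691]
tcp_rot: [0.318, 0.632, -0.318, 0.632]
wrist_force: [0.3, -0.5, -2.4]
grip_width: 0.0461
clock: 20.42
position: [0.3959, 0.2944, 0.0683]
tcp_rot: [0.318, 0.632, -0.318, 0.632]
wrist_force: [-0.8, 0.8, -2.0]
grip_width: 0.0462
clk 20.43 pos [0.3959 0.2944 0.0683] q7 -1.89 w 0.0462 F [-0.8  0.8 -2. ]
shift cm [-0.19  0.02 -0.18] rot [-0.     0.     0.007]
[-0.10786735  0.04634696 -0.04339886]
```

```bash
for i in 1 2; do python3 -m jog '-0.2 0 0 -0.1 0 0 0;-0.2 0 0 0 0 0 0' | grep -E "pos|wrist"; done;python3 -m jog '-0.2 0 0 -0.1 0 0 0;-0.2 0 0 0 0 0 0' | grep -E "pos|wrist"
```

```text
position: [0.396, 0.2945, 0.0673]
wrist_force: [0.0, 0.1, -0.9]
position: [0.396, 0.2944, 0.0662]
wrist_force: [0.4, -0.9, -1.9]
position: [0.396, 0.2946, 0.0653]
wrist_force: [-0.2, -1.3, -0.9]
```

```bash
python3 -m jog '-0.2 0 0 -0.1 0 0 0;-0.2 0 0 0 0 0 0' | grep -E "pos|wrist"; python3 -c "
from h import *
f=[]
for i in range(6):
    im=robot.capture('wrist');f.append(robot.get_state()['wrist_force'])
print(np.mean(f,0),np.std(f,0));cv2.imwrite('pics/w12.png',im[:,:,::-1])"
```

```text
position: [0.3961, 0.2947, 0.0645]
wrist_force: [0.2, -0.2, 0.3]
[-1.26836358 -1.13603688  1.11234539] [0.59850946 0.31801614 0.72224333]
```

Fz rose from −1.9 to about +1 N, so the casing rests on the stand. I'll release slowly.

```bash
python3 -m jog '0.08 0 0 0 0 0 0;0.12 0 0 0 0 0 0;0.16 0 0 0 0 0 0;0.22 0 0 0 0 0 0;0.22 0 0 0 0 0 0'; python3 - <<'E'
from h import *
need((.394,.2946,.0665),37)
im=robot.capture("wrist");cv2.imwrite("pics/w13.png",im[:,:,::-1])
g=cv2.cvtColor(im,cv2.COLOR_RGB2GRAY)
for r in range(100,150,12):print(r,g[r,262:380:2])
E
```

```text
clock: 22.35
position: [0.3964, 0.2949, 0.0642]
tcp_rot: [0.318, 0.632, -0.317, 0.632]
wrist_force: [0.1, 0.3, -0.6]
grip_width: 0.0538
clk 22.35 pos [0.3964 0.2949 0.0642] q7 -1.89 w 0.0538 F [ 0.1  0.3 -0.6]
shift cm [-0.24 -0.03  0.23] rot [-0.001  0.001  0.007]
100 [231 231 231 231 229 164 153 165 173 179 184 187 191 189 175 161 146 163
 176 186 192 197 200 203 205 207 208 208 208 205 201 197 192 185 180 172
 164 152 140 124 102 149 154 145 162 158 152 145 137 125 115 101 164 229
 229 230 230 230 194]
112 [230 230 226  69  20  21  18  10   7   4 129 187 190 193 174 161 144 161
 175 184 192 197 199 202 204 207 208 207 208 203 200 196 191 187 180 172
 164 154 139 123 102 160 152 146 163 157 148  89   9  11  17  21  21  20
 120 227 229 229 229]
124 [229 229 229 161  29  21  20  17   5   5  42 182 191 193 178 167 139 159
 174 184 191 196 200 203 204 206 206 205 206 203 199 195 192 186 181 173
 164 154 140 123 101 177 153 142 162 157 135  26   9  10  19  20  21  34
 210 229 230 229 229]
136 [229 229 229 222  73  19  19  19  12   5   7 138 189 193 179 168 144 156
 172 185 190 195 200 202 204 206 206 206 206 203 198 197 191 186 181 173
 163 153 140 122  99 172 150 142 161 156 118   9   9  14  20  19  22 102
 228 228 228 226 142]
148 [126 189 228 229 199  30  19  20  17  36 173 186 189 193 180 169 148 154
 173 182 189 195 199 202 204 206 205 205 205 203 200 197 191 186 181 174
 163 153 139 122 101 167 153 145 163 156 150 137  49  23  23  23  28 214
 227 162 126 196 228]
```

```bash
python3 -m jog '0.22 0 0 0.5 0 0 0;0.22 0 0 0.5 0 0 0;0.22 0 0 1.5 0 0 0;0.22 0 0 2 0 0 0;0.22 0 0 2 0 0 0' 25; python3 -m jog '0.22 0 0 1.5 0 0 0;0.22 -1 -1 0 0 0 0;0.22 0 0 0 0 0 0'; python3 - <<'E'
from h import *
need((.5415,-.115,.13),-6)
st=robot.get_state();im=robot.capture("wrist");s=robot.capture("side");cv2.imwrite("pics/w14.png",im[:,:,::-1]);cv2.imwrite("pics/s14.png",s[:,:,::-1])
E
```

```text
clock: 23.02
position: [0.3956, 0.2945, 0.1326]
tcp_rot: [0.318, 0.632, -0.318, 0.632]
wrist_force: [-0.4, 0.3, -0.3]
grip_width: 0.0538
clock: 23.4
position: [0.3856, 0.2842, 0.1506]
tcp_rot: [0.319, 0.631, -0.317, 0.632]
wrist_force: [0.2, 0.2, -0.2]
grip_width: 0.0538
clk 23.4 pos [0.3856 0.2842 0.1506] q7 -1.81 w 0.0538 F [ 0.2  0.2 -0.2]
shift cm [ 15.59 -39.92  -2.06] rot [-0.001  0.003 -0.744]
```

```bash
python3 -c "
from h import *
st=robot.get_state();im=cv2.imread('pics/w14.png')[:,:,::-1].copy()
for b in blob(im,(0,0,0),(180,255,45),(220,60,420,170),60)[:3]:print('blk',b[0],b[1].round(),onz('wrist',b[1],st['position'][2]+.052,st).round(4))"
python3 -m jog '0.22 0.8 -2 0 0 0 -0.04;0.22 1.6 -4 0 0 0 -0.08;0.22 1.6 -4 0 0 0 -0.08;0.22 1.6 -4 0 0 0 -0.08;0.22 1.6 -4 0 0 0 -0.08'; python3 -m jog '0.22 1.6 -4 0 0 0 -0.08;0.22 1.6 -4 0 0 0 -0.08;0.22 1.6 -4 0 0 0 -0.08;0.22 1.5 -4 0 0 0 -0.08;0.22 0.8 -2 0 0 0 -0.03'; python3 -m jog '0.22 0 0 0 0 0 0'; python3 -c "
from h import *
need((.5415,-.115,.13),-6)"
```

```text
blk 528 [276. 127.] [0.4326 0.3453 0.2026]
blk 514 [362. 126.] [0.457  0.3127 0.2026]
clock: 24.12
position: [0.4591, 0.0972, 0.1485]
tcp_rot: [0.43, 0.562, -0.429, 0.562]
wrist_force: [1.0, -0.4, -1.0]
grip_width: 0.0538
clock: 24.75
position: [0.5296, -0.0987, 0.1462]
tcp_rot: [-0.526, -0.472, 0.529, -0.471]
wrist_force: [0.6, 0.6, -0.5]
grip_width: 0.0535
clock: 24.88
position: [0.5292, -0.1003, 0.1457]
tcp_rot: [-0.526, -0.471, 0.529, -0.47]
wrist_force: [-0.5, 0.8, -1.2]
grip_width: 0.0538
clk 24.88 pos [ 0.5292 -0.1003  0.1457] q7 -1.63 w 0.0538 F [-0.5  0.8 -1.2]
shift cm [ 1.23 -1.47 -1.57] rot [ 0.001 -0.005  0.01 ]
```

```bash
python3 -m jog '0.22 0.6 -0.7 -3 0 0 0;0.22 0.5 -0.6 -4 0 0 0;0.22 0 0 -4 0 0 0;0.22 0 0 -3 0 0 0;0.22 0 0 -1.5 0 0 0';python3 -m jog '0.22 0 0 -0.7 0 0 0;0.22 0 0 0 0 0 0';  python3 -c "
from h import *
need((.5415,-.115,-.0258),-6)"
```

```text
clock: 25.5
position: [0.5402, -0.1033, -0.0121]
tcp_rot: [0.525, 0.476, -0.524, 0.473]
wrist_force: [-0.5, 0.5, -0.1]
grip_width: 0.0535
clock: 25.75
position: [0.54, -0.1014, -0.0193]
tcp_rot: [0.524, 0.477, -0.523, 0.473]
wrist_force: [0.7, 0.7, -0.2]
grip_width: 0.054
clk 25.75 pos [ 0.54   -0.1014 -0.0193] q7 -1.62 w 0.054 F [ 0.7  0.7 -0.2]
shift cm [ 0.15 -1.36 -0.65] rot [-0.005 -0.003 -0.007]
```

```bash
python3 -m jog '0.22 0 0 -0.3 0 0 0;0.22 0 0 -0.2 0 0 0;0.22 0 0 0 0 0 0' | grep -E "pos|wrist"; python3 -m jog '0.22 0 0 -0.15 0 0 0;0.22 0 0 0 0 0 0'| grep -E "pos|wrist"; python3 -m jog '0.3 0 0 0 0 0 0;0.36 0 0 0 0 0 0;0.5 0 0 0 0 0 0;1 0 0 0 0 0 0;1 0 0 0 0 0 0'
```

```text
position: [0.5419, -0.1015, -0.0223]
wrist_force: [-0.4, 0.4, -1.9]
position: [0.5422, -0.1018, -0.0235]
wrist_force: [-0.2, -0.2, -0.3]
clock: 27.0
position: [0.5425, -0.1018, -0.0233]
tcp_rot: [0.526, 0.476, -0.522, 0.474]
wrist_force: [-0.4, -0.5, 0.6]
grip_width: 0.0823
```

Released. I lift away and check everything.

```bash
python3 -m jog '1 0 0 0 0 0 0;1 0 0 1 0 0 0;1 0 0 4 0 0 0;1 0 0 5 0 0 0;1 0 0 5 0 0 0';python3 -m jog '1 -3 -5 2 0 0 0;1 -3 -6 2 0 0 0;1 -2 -6 0 0 0 0;1 0 -6 0 0 0 0;1 0 0 0 0 0 0'; python3 - <<'E'
from h import *
t=robot.capture("top");s=robot.capture("side");t0=cv2.imread("pics/top0.png")[:,:,::-1].copy()
z=.026
for b in blob(t,(5,200,190),(20,255,255),(330,175,412,270))[:3]:print("tongs orange",b[0],onz("top",b[1],z)[:2].round(4))
mb=lambda im:blob(im,(60,80,30),(90,255,200),(322,170,420,278))[0]
print("mat",mb(t)[1],onz("top",mb(t)[1],.002))
for b in blob(t,(15,40,120),(35,160,255),(165,200,250,290),20)[:2]:print("cream",b[0],b[1],onz("top",b[1],.09)[:2],b[3:5])
W=np.zeros((600,800,3),np.uint8);W[:320,:800]=cv2.resize(t[110:290,150:500],(800,320)) if 0 else cv2.resize(t[110:250+0,150:500],(800,320))
W[320:600,:800]=0
a=cv2.resize(s[110:320,160:450],(387,280));W[320:600,:387]=a
c=cv2.resize(s[90:180,210:300],(280,280),interpolation=cv2.INTER_CUBIC);W[320:600,395:675]=c
cv2.imwrite("pics/f.png",W[:,:,::-1])
E
```

```text
clock: 27.62
position: [0.5389, -0.1013, 0.1289]
tcp_rot: [-0.524, -0.478, 0.524, -0.472]
wrist_force: [0.2, -0.7, -0.4]
grip_width: 0.0879
clock: 28.25
position: [0.4618, -0.3324, 0.1789]
tcp_rot: [0.526, 0.474, -0.52, 0.478]
wrist_force: [-0.4, 0.7, -0.2]
grip_width: 0.0879
tongs orange 181 [ 0.4565 -0.0926]
tongs orange 22 [ 0.5382 -0.128 ]
tongs orange 14 [ 0.5412 -0.0739]
mat [369.66140229 221.49062825] [ 0.52455591 -0.1068724   0.002     ]
cream 5289 [209.06163736 242.6564568 ] [0.47171542 0.30300213] ((89.0, 84.0), 90.0)
cream 716 [198.23603352 248.5726257 ] [0.45749799 0.32921302] ((37.63109588623047, 38.263553619384766), 71.56504821777344)
```

View pics/f.png

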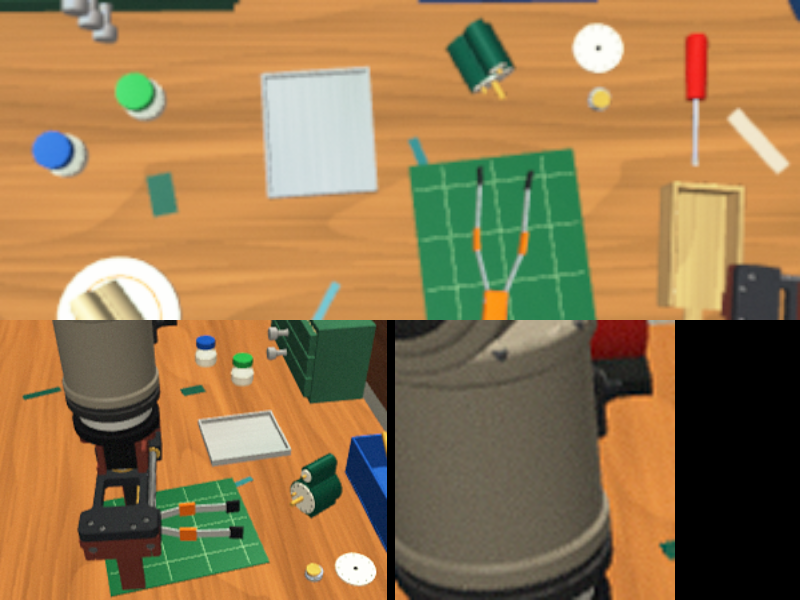

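```bash
python3 - <<'E'
from h import *
t=robot.capture("top")
for lo in((15,40,100),(15,60,100),(15,75,100)):
    for b in blob(t,lo,(35,170,255),(172,218,232,280),60)[:1]:print(b[0],b[1],[onz("top",b[1],z)[:2].round(4).tolist() for z in(.07,.116)],b[3:5])
h=cv2.cvtColor(t,cv2.COLOR_RGB2HSV)
m=cv2.inRange(h,(0,0,190),(180,60,255))[215:285,165:240];y,x=np.nonzero(m)
p=np.array([onz("top",(a+165,c+215),.03)[:2] for a,c in zip(x,y)],np.float32);print("stand",cv2.minEnclosingCircle(p))
st=robot.get_state();im=cv2.imread("pics/w14.png")[:,:,::-1].copy()
# neck edges after release (pose at w14)
g=cv2.GaussianBlur(cv2.cvtColor(im,cv2.COLOR_RGB2GRAY),(5,1),0).astype(float)
S=dict(position=np.array([.3856,.2842,.1506]),tcp_rot=np.array([.319,.631,-.317,.632]))
for r in range(20,130,12):
    d=np.abs(np.diff(g[r]));a=284+np.argmax(d[284:306]);b=326+np.argmax(d[326:350])
    A,B=onz("wrist",(a+.5,r),.112,S),onz("wrist",(b+.5,r),.112,S);print(r,a,b,((A+B)/2)[:2].round(4),np.linalg.norm(A-B).round(4))
E
```

```text
1449 [201.54796411 247.59282264] [[0.4594, 0.3273], [0.4603, 0.3132]] ((60.99999237060547, 58.99999237060547), 90.0)
1409 [201.56352023 247.45635202] [[0.4598, 0.3272], [0.4607, 0.3132]] ((60.99999237060547, 58.99999237060547), 90.0)
1396 [201.502149   247.49570201] [[0.4597, 0.3274], [0.4606, 0.3133]] ((60.99999237060547, 58.99999237060547), 90.0)
stand ((0.455329030752182, 0.3395971357822418), 0.07050664722919464)
20 287 337 [0.5019 0.3777] 0.0376
32 305 326 [0.4954 0.3696] 0.0157
44 284 338 [0.4859 0.3668] 0.0404
56 294 338 [0.4804 0.3581] 0.0329
68 284 332 [0.4694 0.3574] 0.036
80 284 349 [0.4658 0.3468] 0.0488
92 284 349 [0.4584 0.3413] 0.0489
104 284 349 [0.4509 0.3359] 0.0491
116 285 349 [0.4438 0.3301] 0.0485
128 284 349 [0.4361 0.3249] 0.0496
```

```bash
python3 - <<'E'
from h import *
t=robot.capture("top");t0=cv2.imread("pics/top0.png")[:,:,::-1].copy()
for nm,im,bx,zb in(("now",t,(172,218,232,280),.03),("start",t0,(262,138,312,195),.004)):
    for lo in((20,40,90),(21,50,90)):
        for b in blob(im,lo,(40,200,255),bx,60)[:1]:print(nm,b[0],b[1].round(1),onz("top",b[1],zb+.07)[:2].round(4),np.round(b[3],1),round(b[4]))
E
```

```text
now 633 [196.2 248.1] [0.459  0.3311] [36.  28.5] 54
now 512 [197.1 246.8] [0.4621 0.329 ] [30.4 24. ] 54
start 311 [284.8 160.6] [0.6794 0.1182] [35.9 12.7] 80
start 256 [285.  158.8] [0.6841 0.1176] [25.8 11.5] 78
```

```bash
python3 -c "
from bench import robot
print(robot.job_done(), robot.get_state()['clock'])"
```

```text
the job is handed in; nothing more can be done
the job is handed in; nothing more can be done
```

The casing is standing on the spraying stand and the tongs are lying flat on the mat. I handed the job in at about 28.5 s; no verdict is reported.

**What I did:** I lifted the tongs from the rack by the back block, laid them on the mat and took them again by the squeeze pads. With them I gripped the casing's neck and carried it to the stand. There I lowered it in 1 mm steps until it touched, at about 3 N, then released it. Finally I laid the tongs back on the mat and let go.

**Last checks:**
- **Casing position:** The arm pose at release puts the casing about 2 mm from the stand centre, around (0.457, 0.340) against (0.455, 0.340). A rough colour mask in the top view gave (0.459, 0.331), about 9 mm off. Both are inside 20 mm.
- **Casing upright:** I did not measure its tilt at the end. The last side view was blocked by the arm and the last top view showed only part of it. The last picture I viewed of it hanging in the tongs looked upright. It did not shift in the wrist image when I released it.
- **Tongs:** They lie at about (0.54, -0.10), well inside the mat.
- **Bystanders:** Those visible in the last picture looked unmoved. I did not check the glue bottle or measure any of them.

**What disagreed or failed:**
- **Tool height:** The real fingertips sat about 33 mm above the reported tool point. My first grasp of the back block therefore closed on air above it. I worked out the offset from the pictures and used it from then on; the second grasp stopped at the expected 26 mm.
- **Wrist-image check:** A last attempt to measure the casing's neck from a wrist image gave unusable edges.

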